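# Dip the fryer-oil caddy and show the gauge rod

### The job

Check the level in the steel fryer-oil caddy: take the longer of the two gauge rods off the drip tray, push it down the caddy's slanted guide tube until its collar stops against the tube's mouth, and draw it right out again. Then show it for reading: finish still holding the rod in the gripper, still and level, at least 20 cm above the bench with its tip over the drip tray. Leave the shorter rod lying where it is.

Things in the scene. Friction and masses are not known exactly. Their poses are not given: they have to be found in the camera images.
- tank: Fryer-oil caddy, fixed hollow sheet-steel box, 160 mm wide (y), 150 high, x from -100 to +35 mm. Origin on the bench, x to its back, z up. A 45 degree sloping face, looking forward and up, runs from (x -100, z 60) to (x -10, z 150) mm; the guide tube stands square out of its middle. On the flat top at the back: round filler cap, carrying handle, up to 27 mm high. A cupboard wall stands close behind it.
- guide_tube: The caddy's guide tube, fixed, steel: outside diameter 28 mm, bore 18, 110 long; 50 mm stand out of the sloping face (square flange there). Origin: centre of the mouth, at (-90, 0, 140) mm in the caddy's frame. z: the bore's axis, pointing out of the mouth, up and to the caddy's front, 45 degrees from vertical. A rod goes in along -z, with free depth of 160 mm from the mouth.
- tray: Drip tray, fixed, steel, 200 (x) by 190 mm (y), rim 15 mm high; origin centre of underside, z up. Notched posts at x = -79 and -15 mm, y = -45 and +45 mm (26 wide, 6 thick) carry two rods level along the tray's x, axes 60 mm above the bench. Notches 14 mm wide, open upward, ears end 68 mm above the bench. The rods' handles overhang the -x edge.
- long_rod: Longer gauge rod, loose, 70-120 g: black handle 54 mm long (x), 14 thick (y), 22 (z); origin at the handle's centre. x runs to the tip: collar of 30 mm diameter at x = 39 to 45 mm, then 125 mm of 8 mm steel rod with round end and dark rings. Starts at (-130, -45 or +45, 60) mm in the tray's frame, axes parallel to the tray's. Centre of mass about 80 mm from origin.
- long_rod_collar (a point): Centre of the longer rod's collar face that looks to the tip (x = 45 mm of the rod); this face meets the tube's mouth.
- long_rod_tip (a point): End of the longer rod (x = 170 mm of the rod).
- short_rod: Shorter gauge rod, the same in all but length (80 mm of rod beyond the collar instead of 125). Lies in the tray's other pair of notches; to be left alone.

How it is judged:
By the outcome, as a careful person would: the job done as asked, in the order asked, and still so for the second after the job is handed in, while the arm keeps its last pose, push and grip.
It also fails if it takes over 64 s, if anything falls off the work surface, if the arm or the gripper's body presses on something with over 40 N, if the wrist force passes 120 N, or if a joint passes its speed limit or range.

### The arm

A 6-joint arm with a two-finger parallel gripper is mounted at the origin on a cart in front of the work surface, level with it; the furniture and walls round the work are solid. World frame = base frame: x ahead of the robot, y to its left, z up, the work surface at z = 0. Lengths are in mm, angles in rad, forces in N, time in s.
With the tool pointing down it reaches from about 350 to 975 mm from the base axis. Payload 17.4 kg.
Tool frame: the origin (TCP) lies at the very end of the fingers, on their centre line; the grasp point (between the pads) lies 19 mm behind it; z points along the fingers, y is the line along which they close (so a half turn about z gives the same grasp; the last joint's range is limited). The gripper opens to 85 mm and grips with 20 to 120 N. Pads are 22 mm wide; open, the fingers measure 114 mm over their backs; the gripper's body (76 mm by 85 mm) begins 54 mm behind the grasp point. The pads swing forward as they close: fully open they stand 13 mm farther back than shut.
Start: joints at [-1.308, 0.116, 1.442, -0, 1.584, -0.038], TCP at [199.982, -644.701, 231.303] pointing down, gripper open.
Joint ranges: [-2.83, 2.83], [-0.83, 2.19], [0.07, 2.5], [-1.14, 4.28], [0.01, 3], [-2.97, 2.97]. Speed limits (rad/s): [1.89, 1.89, 2.22, 3.14, 3.14, 3.14].

### API

Orientations are given as a rotation vector (axis times angle).
In Python, from cell import robot gives the robot as it stands.
- The arm moves only by the shell command python3 -m crank 'ROWS' [FORCE]. ROWS is JSON, a list of rows, each a list of 3 entries, a list of its own where there are three numbers: the finger opening in mm, from 0 to 85.4, then the shift along the tool's x, y, z in mm, then the turn about the tool's z in degrees. In form: [[jaw, [tx, ty, tz], twist], ...]. A call has 1 to 12 rows; each row is the pose to reach, as a shift and turn from the pose commanded when the call began, along the tool's axes at that moment; what a row does not reach only later rows make up. A row lasts 1/12 s, in which the tool goes at most 41.7 mm and 7.16 degrees, less where a joint would pass 70% of its speed; a pose out of reach is approached as far as the arm can. A call with a gripper value outside its range is refused whole. The fingers move at their own pace and stop on an object; FORCE is the grip in N (left out, the last holds). Time passes only in rows, so rows that repeat a pose let the fingers close. It gives the time, the measured TCP pose, the force, the opening and the grip force at its end, in the units of the state.
- robot.state(): the state, without advancing time (a new reading comes with each control period).
- robot.capture(name): name is "scene" or "top" or "wrist"; returns the picture (400x640x3 uint8, blue, green, red); there is no depth.
- robot.camera_params(name): a dict with "mtx" (3x3 intrinsics, pixels), "dist_coeffs" ([k1, k2, p1, p2, k3] as OpenCV has them; the pictures are not rectified), "camera_from_world" (4x4, takes a point from world to camera coordinates). Camera axes: x right, y up, looking along -z (the intrinsics and any distortion apply to the point x, -y, -z); pixel columns grow to the right and rows downward; lengths in mm; the calibration is good to about 2 mm. A picture is of the moment at which its call begins: read the wrist's pose just before it. camera_params takes no time and is no camera call; for the wrist camera it gives the pose at the moment of the call.
- robot.sign_off(): hands the job in; it is judged then, once.
The state is a dict: "time_s": time; "joint_positions": joint angles; "qd": joint speeds; "effort": joint torques, N m; "tcp_pos": TCP position; "eef_rot": TCP orientation; "force": force on the tool from outside, world axes, zero at the start; "torque": the same for the moment, N m; "width": finger opening in mm; "grip_force": force on a finger pad.
Only numpy, scipy, OpenCV 4.12 (cv2) and the standard library are available. Lean on these libraries where they do the work, as an engineer would, in place of code of your own. Each camera call takes 0.05 s, during which the arm holds its last target. There are 200 camera calls.

## Working session

There is one attempt and no reset: what is moved stays moved. The work goes in short steps, Python scripts to look and compute and a shell command to move; the robot and the scene stay as the last step left them, time stands still between calls to the robot, and variables do not carry over. Pictures are saved under pics/ and viewed, at most 10 in all, crops included, and the job is handed in when it is done.

```bash
mkdir -p pics; ls
python3 - <<'E'
from cell import robot
import cv2,numpy as np
for n in("scene","top"):
    cv2.imwrite(f"pics/{n}0.png",robot.capture(n))
    p=robot.camera_params(n);print(n,np.round(p["mtx"],1).tolist(),p["dist_coeffs"],np.round(p["camera_from_world"],3).tolist())
print(robot.state())
E
```

```text
pics
scene [[440.7, 0.0, 323.2], [0.0, 440.7, 204.9], [0.0, 0.0, 1.0]] [0.00401362 0.         0.         0.         0.        ] [[-0.79, -0.613, 0.004, 460.681], [0.466, -0.597, 0.653, -335.619], [-0.398, 0.518, 0.757, -964.683], [0.0, 0.0, 0.0, 1.0]]
top [[366.9, 0.0, 316.6], [0.0, 366.9, 202.0], [0.0, 0.0, 1.0]] [-0.07832044  0.          0.          0.          0.        ] [[0.01, -1.0, 0.015, -6.285], [0.992, 0.012, 0.122, -576.75], [-0.122, 0.013, 0.992, -868.822], [0.0, 0.0, 0.0, 1.0]]
{'time_s': 0.1, 'joint_positions': array([-1.30777233e+00,  1.16447510e-01,  1.44223882e+00,  5.57414764e-05,
        1.58403135e+00, -3.77902358e-02]), 'qd': array([ 4.44098414e-04,  7.02989767e-04, -1.67624066e-03, -1.50256319e-03,
        4.73364179e-04, -5.50800966e-05]), 'effort': array([ 2.57068976e-03, -7.33662415e+01, -6.33786464e+01, -1.02601985e-04,
        5.31402227e-03, -6.78625199e-06]), 'tcp_pos': array([ 199.96409773, -644.49884613,  230.60455004]), 'eef_rot': array([-3.10501293e+00, -4.70570982e-01,  1.11556865e-04]), 'force': array([ 0.56983032,  0.23569979, -0.57730893]), 'torque': array([ 0.04713145, -0.03773169, -0.02147766]), 'grip_force': 0.0, 'width': 85.71035185487727}
```

View pics/scene0.png

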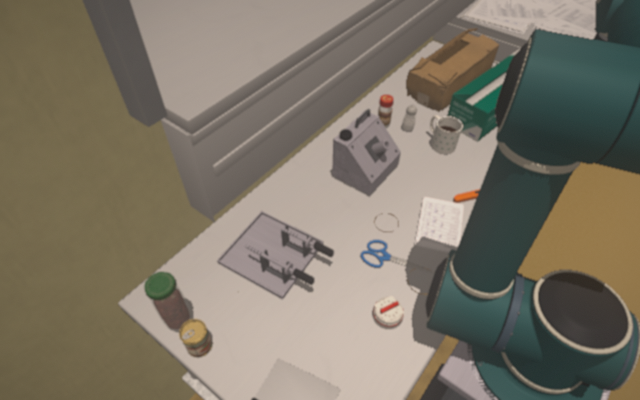

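View pics/top0.png

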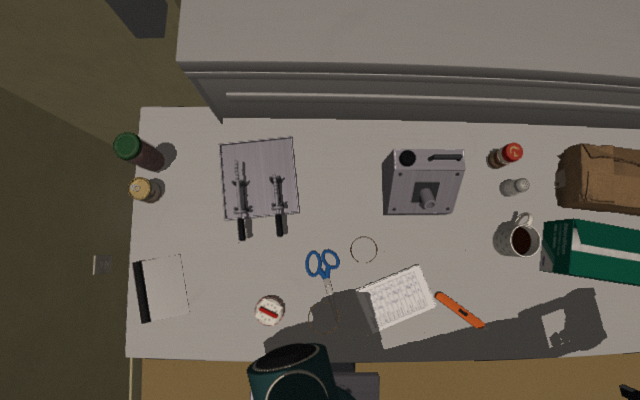

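The top view shows the tray at about (260,178). The long rod seems to be the left one, with its handle at (241,229) and tip near (239,162); the other rod's handle is at (280,225). The caddy is at (425,182), with the tube mouth near (430,203). I'll enlarge both.

Run:
```python
import cv2,numpy as np
t=cv2.imread("pics/top0.png")
a=cv2.resize(t[130:245,210:310],None,fx=4,fy=4,interpolation=cv2.INTER_CUBIC)
b=cv2.resize(t[135:235,375:475],None,fx=4,fy=4,interpolation=cv2.INTER_CUBIC)
c=np.zeros((460,800,3),np.uint8);c[:460,:400]=a;c[:400,400:]=b
cv2.imwrite("pics/c1.png",c)
```

```text
(no output)
```

View pics/c1.png

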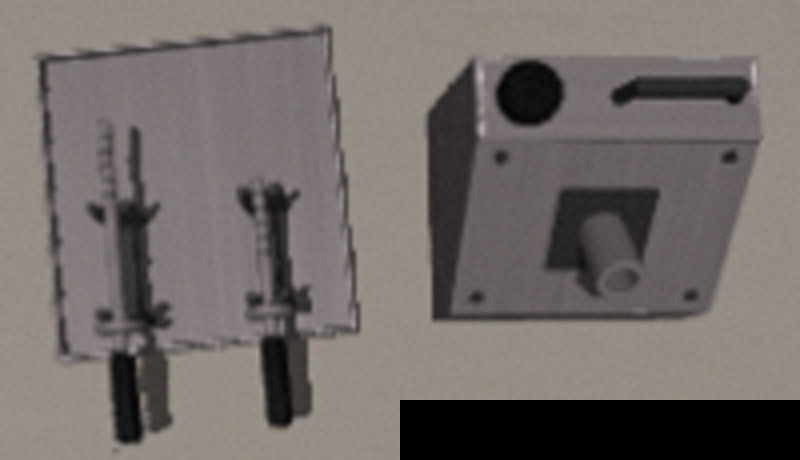

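The left rod is the long one: handle at crop (126,395), tip at (105,125), reaching well past the posts. The tube mouth is at crop (620,277), and the caddy's top front edge runs (482,138)–(760,140).

```bash
cat > h.py <<'E'
from cell import robot
import cv2,numpy as np
from scipy.spatial.transform import Rotation as R
def ray(p,uv):
    T=np.array(p["camera_from_world"]);k=cv2.undistortPoints(np.array([[uv]],float),np.array(p["mtx"]),np.array(p["dist_coeffs"]))[0,0]
    d=T[:3,:3].T@np.array([k[0],-k[1],-1]);return -T[:3,:3].T@T[:3,3],d/np.linalg.norm(d)
def onz(p,uv,z):
    o,d=ray(p,uv);return o+d*(z-o[2])/d[2]
def proj(p,X):
    T=np.array(p["camera_from_world"]);c=np.atleast_2d(X)@T[:3,:3].T+T[:3,3];c=c*[1,-1,-1]
    return cv2.projectPoints(c,np.zeros(3),np.zeros(3),np.array(p["mtx"]),np.array(p["dist_coeffs"]))[0][:,0]
def tri(*rs):
    A=0;b=0
    for o,d in rs:
        M=np.eye(3)-np.outer(d,d);A=A+M;b=b+M@o
    return np.linalg.solve(A,b)
E
python3 - <<'E'
from h import *
p=robot.camera_params("top")
L=lambda x,y:(210+(x+.5)/4-.5,130+(y+.5)/4-.5)
Rr=lambda x,y:(375+(x-400+.5)/4-.5,135+(y+.5)/4-.5)
for n,uv,z in[("handle",L(126,395),71),("hend",L(129,440),65),("tip",L(105,125),60),("collar",L(118,327),60),("shend",L(280,425),65),("t1",L(42,58),15),("t2",L(328,28),15),("t3",L(357,328),15),("t4",L(62,357),15),
 ("mouth",Rr(620,277),140),("c1",Rr(478,57),150),("c2",Rr(757,57),150),("c3",Rr(482,138),150),("c4",Rr(760,140),150),("b1",Rr(433,319),0),("b2",Rr(705,318),0)]:
  print(n,np.round(onz(p,uv,z)))
s=robot.state();print(s["tcp_pos"],np.round(R.from_rotvec(s["eef_rot"]).as_matrix(),3).tolist())
w=robot.camera_params("wrist");print(np.round(w["mtx"],0).tolist(),w["dist_coeffs"]);T=np.array(w["camera_from_world"]);Ti=np.linalg.inv(T)
M=R.from_rotvec(s["eef_rot"]).as_matrix();print("cam in tool",M.T@(Ti[:3,3]-s["tcp_pos"]),np.round(M.T@Ti[:3,:3],2).tolist())
E
```

```text
handle [508. 177.  71.]
hend [482. 175.  65.]
tip [672. 198.  60.]
collar [549. 185.  60.]
shend [492.  87.  65.]
t1 [727. 250.  15.]
t2 [748.  66.  15.]
t3 [554.  44.  15.]
t4 [534. 229.  15.]
mouth [ 563. -248.  140.]
c1 [ 683. -168.  150.]
c2 [ 686. -327.  150.]
c3 [ 637. -170.  150.]
c4 [ 639. -326.  150.]
b1 [ 551. -171.    0.]
b2 [ 553. -349.    0.]
[ 199.96409773 -644.49884613  230.60455004] [[0.955, 0.296, -0.0], [0.296, -0.955, 0.001], [0.0, -0.001, -1.0]]
[[284.0, 0.0, 323.0], [0.0, 284.0, 201.0], [0.0, 0.0, 1.0]] [-0.04762504  0.          0.          0.          0.        ]
cam in tool [ 7.58337399e+01 -1.20606288e-01 -1.42223194e+02] [[0.0, 0.95, 0.3], [1.0, -0.0, -0.0], [-0.0, 0.3, -0.95]]
```

```bash
python3 -m crank '[[85,[536,-694,0],10.7],[85,[536,-694,0],10.7],[85,[536,-694,0],10.7],[85,[536,-694,0],10.7],[85,[536,-694,0],10.7],[85,[536,-694,0],10.7],[85,[536,-694,0],10.7],[85,[536,-694,0],10.7],[85,[536,-694,0],10.7],[85,[536,-694,0],10.7],[85,[536,-694,0],10.7],[85,[536,-694,0],10.7]]' 20
cat > mv.py <<'E'
# prints remaining tool-axis shift and twist to a world target: x y z yaw_deg
import sys
from h import *
s=robot.state();M=R.from_rotvec(s["eef_rot"]).as_matrix()
x,y,z,yaw=map(float,sys.argv[1:])
print("t",round(s["time_s"],2),"tcp",np.round(s["tcp_pos"],1),"yaw",round(np.degrees(np.arctan2(M[1,0],M[0,0])),2),"shift",np.round(M.T@(np.array([x,y,z])-s["tcp_pos"]),1),"twist",round(np.degrees(np.arctan2(M[1,0],M[0,0]))-yaw,2),"tool z",np.round(M[:,2],3),"F",np.round(s["force"],1),"w",round(s["width"],1),"g",round(s["grip_force"],1))
E
python3 mv.py 507 177 231 6.5
```

```text
time_s: 1.1
tcp_pos: [374.6, -174.2, 231.3]
eef_rot: [3.136, 0.178, 0.001]
force: [1.7, -0.9, -1.4]
width: 84.9
grip_force: 0.0
t 1.1 tcp [ 374.6 -174.2  231.3] yaw 6.51 shift [ 1.714e+02 -3.340e+02  3.000e-01] twist 0.01 tool z [ 0. -0. -1.] F [ 1.7 -0.9 -1.4] w 84.9 g 0.0
```

```bash
python3 -m crank '[[85,[171,-334,0],0],[85,[171,-334,0],0],[85,[171,-334,0],0],[85,[171,-334,0],0],[85,[171,-334,0],0],[85,[171,-334,0],0],[85,[171,-334,0],0],[85,[171,-334,0],0],[85,[171,-334,0],0],[85,[171,-334,0],0],[85,[171,-334,0],0]]'; python3 mv.py 507 177 231 6.5
python3 - <<'E'
from h import *
import pickle
p=robot.camera_params("wrist");im=robot.capture("wrist");cv2.imwrite("pics/w1.png",im);pickle.dump(p,open("w1.pkl","wb"))
E
```

```text
time_s: 2.02
tcp_pos: [506.5, 176.7, 230.3]
eef_rot: [3.136, 0.184, -0.003]
force: [0.1, -0.8, 0.1]
width: 84.6
grip_force: 0.0
t 2.02 tcp [506.5 176.7 230.3] yaw 6.71 shift [ 0.6 -0.2 -0.7] twist 0.21 tool z [-0.002 -0.001 -1.   ] F [ 0.1 -0.8  0.1] w 84.6 g 0.0
```

View pics/w1.png

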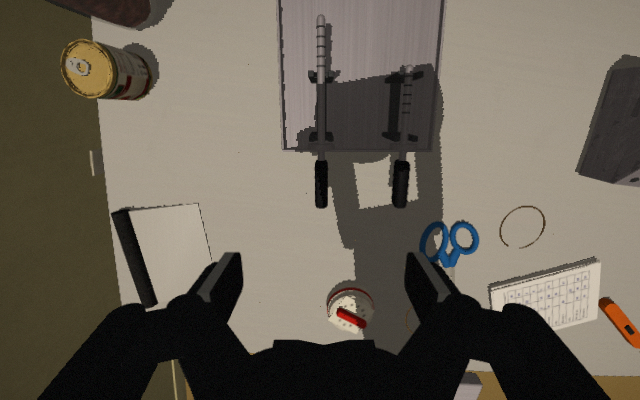

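The wrist view shows the long rod running straight up the image: handle at (321,161–208), tip at (321,15). The pads straddle that column.

Run:
```python
from h import *
import pickle
p=pickle.load(open("w1.pkl","rb"))
im=cv2.imread("pics/w1.png");g=im.max(2)
m=(g[150:215,305:340]<45).astype(np.uint8);n,l,st,c=cv2.connectedComponentsWithStats(m);print(st,c)
for uv,z in[((321,161),71),((321,208),71),((321.5,184.5),71),((321,15),60)]: print(uv,np.round(onz(p,uv,z),1))
```

```text
[[   0    0   35   65 1693]
 [  10   10   13   48  582]] [[17.38688718 31.67040756]
 [15.87457045 32.95876289]]
(321, 161) [531.4 181.8  71. ]
(321, 208) [478.6 175.7  71. ]
(321.5, 184.5) [505.7 178.3  71. ]
(321, 15) [672.  198.2  60. ]
```

```bash
python3 mv.py 505.3 178.5 41 6.7; python3 -m crank '[[50,[-1,-2,40],0],[50,[-1,-2,80],0],[50,[-1,-2,120],0],[50,[-1,-2,155],0],[50,[-1,-2,175],0],[50,[-1,-2,185],0],[50,[-1,-2,189],0],[50,[-1,-2,189],0],[50,[-1,-2,189],0]]' 20;python3 mv.py 505.3 178.5 41 6.7
```

```text
t 2.07 tcp [506.3 175.5 230.6] yaw 6.62 shift [ -0.4  -3.1 189.6] twist -0.08 tool z [-0.001 -0.001 -1.   ] F [-0.2  0.3 -0.6] w 84.7 g 0.0
time_s: 2.82
tcp_pos: [506.1, 176.8, 44.0]
eef_rot: [-3.136, -0.178, -0.003]
force: [0.1, 0.1, 0.5]
width: 50.0
grip_force: 0.0
t 2.82 tcp [506.1 176.8  44. ] yaw 6.5 shift [-0.6 -1.8  3. ] twist -0.2 tool z [ 0.002  0.001 -1.   ] F [0.1 0.1 0.5] w 50.0 g 0.0
```

```bash
python3 -m crank '[[25,[0,0,0],0],[25,[0,0,0],0],[20,[0,0,0],0],[10,[0,0,0],0],[0,[0,0,0],0],[0,[0,0,0],0],[0,[0,0,0],0],[0,[0,0,0],0],[0,[0,0,0],0],[0,[0,0,0],0]]' 25;python3 mv.py 505.3 178.5 41 6.7
```

```text
time_s: 3.65
tcp_pos: [505.5, 177.1, 42.6]
eef_rot: [-3.136, -0.179, -0.001]
force: [0.4, 2.1, 5.4]
width: 13.4
grip_force: 26.2
t 3.65 tcp [505.5 177.1  42.6] yaw 6.54 shift [-0.1 -1.4  1.6] twist -0.16 tool z [ 0.001  0.    -1.   ] F [0.4 2.1 5.4] w 13.4 g 26.2
```

```bash
python3 -m crank '[[0,[0,0,-8],0],[0,[0,0,-20],0],[0,[0,0,-40],0],[0,[0,0,-65],0],[0,[0,0,-95],0],[0,[0,0,-125],0],[0,[0,0,-150],0],[0,[0,0,-165],0],[0,[0,0,-170],0],[0,[0,0,-170],0]]';python3 mv.py 505 178 211 6.7
python3 - <<'E'
from h import *
a=robot.capture("wrist");b=robot.capture("scene");
b=cv2.resize(b[200:320,200:360],(640,480),interpolation=cv2.INTER_CUBIC)
c=np.zeros((480,800,3),np.uint8);c[:,:440]=b[:,100:540];c[:400,440:]=a[:,140:500];cv2.imwrite("pics/c2.png",c)
E
```

```text
time_s: 4.48
tcp_pos: [505.5, 177.0, 213.9]
eef_rot: [-3.136, -0.179, -0.003]
force: [0.8, -0.7, -0.5]
width: 13.6
grip_force: 25.2
t 4.48 tcp [505.5 177.  213.9] yaw 6.53 shift [-0.4 -1.1  2.9] twist -0.17 tool z [ 0.002  0.    -1.   ] F [ 0.8 -0.7 -0.5] w 13.6 g 25.2
```

View pics/c2.png

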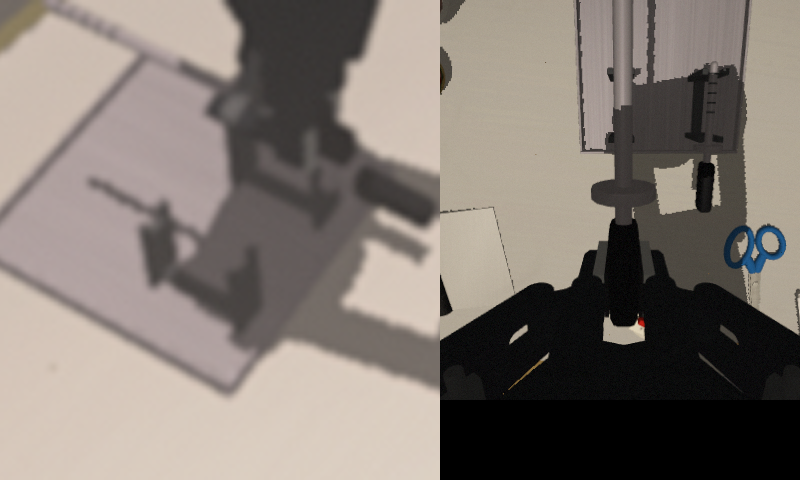

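The rod is held by its handle, level to the eye, with the collar at full-image (323,193). The short rod is still in its notches. Next: the front of the caddy.

```bash
python3 -m crank '[[0,[-7,14,0],0],[0,[-21,42,0],1],[0,[-37,75,0],1.5],[0,[-54,110,0],2],[0,[-71,145,0],2.5],[0,[-89,180,0],3],[0,[-106,215,0],3.5],[0,[-123,250,0],4],[0,[-140,284,0],4.5],[0,[-157,318,0],5],[0,[-173,350,0],5.6],[0,[-187,379,0],5.6]]';python3 mv.py 353 -248 160 0.9
```

```text
time_s: 5.58
tcp_pos: [360.6, -222.6, 211.1]
eef_rot: [-3.141, -0.023, 0.002]
force: [0.7, 0.3, -1.0]
width: 13.6
grip_force: 25.2
t 5.58 tcp [ 360.6 -222.6  211.1] yaw 0.85 shift [-8.  25.3 51.1] twist -0.05 tool z [-0.001  0.001 -1.   ] F [ 0.7  0.3 -1. ] w 13.6 g 25.2
```

Run:
```python
import cv2,numpy as np
s=cv2.imread("pics/scene0.png")
cv2.imwrite("pics/c3.png",cv2.resize(s[105:205,320:420],None,fx=6,fy=6,interpolation=cv2.INTER_CUBIC))
```

```text
(no output)
```

View pics/c3.png

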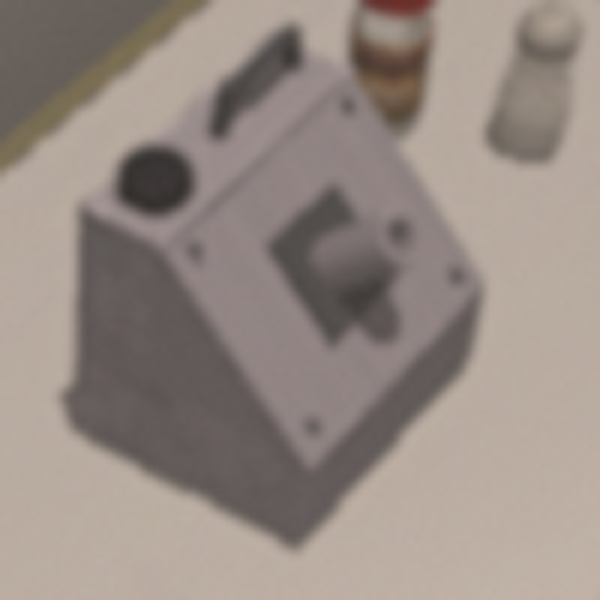

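The scene view shows the tube's dark bore near crop (398,232) and the top front edge from (165,243) to (350,82).

Run:
```python
from h import *
t=robot.camera_params("top");s=robot.camera_params("scene")
S=lambda x,y:(320+(x+.5)/6-.5,105+(y+.5)/6-.5)
Rr=lambda x,y:(375+(x-400+.5)/4-.5,135+(y+.5)/4-.5)
print("mouth tri",tri(ray(t,Rr(620,277)),ray(s,S(398,232))),"scene@140",onz(s,S(398,232),140))
print("c3 tri",tri(ray(t,Rr(482,138)),ray(s,S(165,243))),"c4",tri(ray(t,Rr(760,140)),ray(s,S(350,82))))
print(onz(s,S(165,243),150),onz(s,S(350,82),150),"front foot",onz(s,S(297,548),0))
for X in([563,-248,140],[559,-249,140],[597.5,-249,105]): 
  a=proj(s,X)[0];b=proj(t,X)[0];print(X,(a-[320,105])*6,(b-[375,135])*4+[400,0])
```

```text
mouth tri [ 560.12501053 -246.21490619  147.19548215] scene@140 [ 562.37299625 -254.69000463  140.        ]
c3 tri [ 635.28841497 -169.68329074  153.09915145] c4 [ 639.47021056 -329.994023    142.22330868]
[ 636.01114509 -173.18104533  150.        ] [ 633.61734847 -321.80976028  150.        ] front foot [ 551.12514526 -175.65969012    0.        ]
[563, -248, 140] [386.46589622 236.60223939] [619.15395863 274.76288768]
[559, -249, 140] [395.0408784 239.0469533] [621.13359587 282.00100145]
[597.5, -249, 105] [317.91218268 261.50938372] [599.85506277 222.54222666]
```

```bash
python3 -m crank '[[0,[0,8,10],0],[0,[0,18,30],0],[0,[0,26,55],0],[0,[0,26,75],0],[0,[0,26,85],0],[0,[0,26,90],0],[0,[0,26,90],0],[0,[0,26,90],0]]';python3 mv.py 361 -248.5 120.5 0.9
python3 - <<'E'
from h import *
a=robot.capture("scene");b=robot.capture("top")
cv2.imwrite("pics/s4.png",a);cv2.imwrite("pics/t4.png",b)
c=np.hstack([cv2.resize(a[105:205,330:430],(400,400),interpolation=2),cv2.resize(b[165:265,375:475],(400,400),interpolation=2)])
cv2.imwrite("pics/c4.png",c)
E
```

```text
time_s: 6.25
tcp_pos: [363.3, -246.8, 123.0]
eef_rot: [3.141, 0.026, 0.001]
force: [-0.5, -0.2, -0.3]
width: 13.8
grip_force: 25.2
t 6.25 tcp [ 363.3 -246.8  123. ] yaw 0.96 shift [-2.3  1.7  2.5] twist 0.06 tool z [ 0. -0. -1.] F [-0.5 -0.2 -0.3] w 13.8 g 25.2
```

View pics/c4.png

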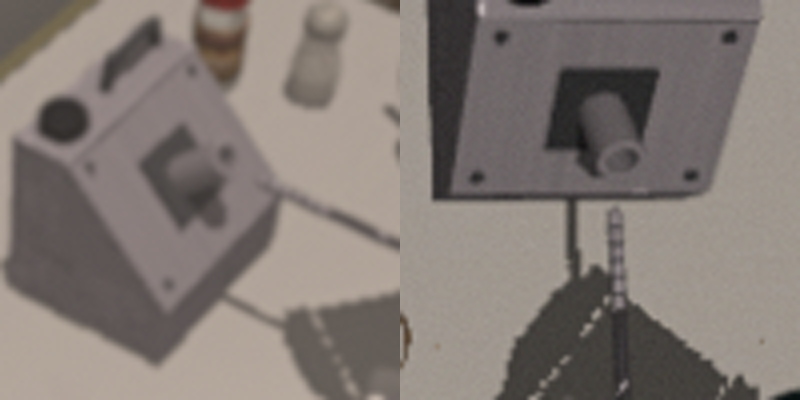

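The rod's tip shows at scene crop (257,179) and top crop (615,208), just short of the mouth at (225,153) and (622,157).

```bash
python3 - <<'E'
from h import *
t=robot.camera_params("top");s=robot.camera_params("scene")
S=lambda x,y:(330+(x+.5)/4-.5,105+(y+.5)/4-.5)
T=lambda x,y:(375+(x-400+.5)/4-.5,165+(y+.5)/4-.5)
a,b=tri(ray(t,T(615,208)),ray(s,S(257,179))),tri(ray(t,T(622,157)),ray(s,S(225,153)))
print("tip",a,"mouth",b,b-a);tx=np.array([533,-245,140])
for z in(130,135,140): print(z,onz(t,T(615,208),z),onz(s,S(257,179),z))
E
python3 mv.py 361 -248.5 120.5 0.9
```

```text
tip [ 532.76396104 -244.6474303   141.10497584] mouth [ 560.3638805  -246.90927298  147.90746176] [27.59991945 -2.26184268  6.80248592]
130 [ 535.25524067 -247.2970723   130.        ] [ 536.72284483 -257.08293572  130.        ]
135 [ 534.82496411 -245.68142974  135.        ] [ 534.2768886 -251.9552014  135.       ]
140 [ 534.39468756 -244.06578718  140.        ] [ 531.83093237 -246.82746708  140.        ]
t 6.35 tcp [ 363.5 -247.   123.5] yaw 0.96 shift [-2.5  1.5  3. ] twist 0.06 tool z [ 0.001 -0.001 -1.   ] F [ 0.6 -0.5 -1.2] w 13.6 g 25.2
```

```bash
python3 -m crank '[[0,[0,3,2],0],[0,[6,3,3],0],[0,[14,3,3],0],[0,[20,3,3],0],[0,[26,3,3],0],[0,[30,3,3],0],[0,[33,3,3],0],[0,[35,3,3],0],[0,[35,3,3],0]]';python3 mv.py 398 -250 120.5 0.9
python3 - <<'E'
from h import *
a=robot.capture("scene");b=robot.capture("top")
c=np.hstack([cv2.resize(a[115:175,350:410],(400,400),interpolation=2),cv2.resize(b[175:235,400:460],(400,400),interpolation=2)])
cv2.imwrite("pics/c5.png",c)
E
```

```text
time_s: 7.1
tcp_pos: [398.6, -249.2, 119.4]
eef_rot: [3.141, 0.026, 0.001]
force: [0.9, -0.3, 1.2]
width: 13.7
grip_force: 25.5
t 7.1 tcp [ 398.6 -249.2  119.4] yaw 0.95 shift [-0.6  0.7 -1.1] twist 0.05 tool z [ 0. -0. -1.] F [ 0.9 -0.3  1.2] w 13.7 g 25.5
```

View pics/c5.png

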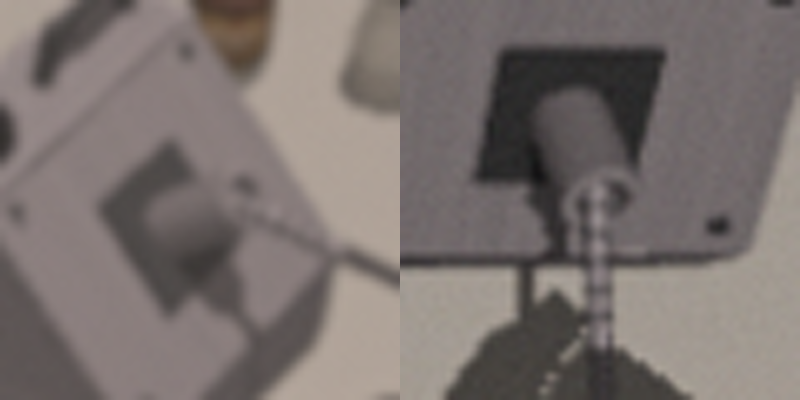

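The tip is at the mouth but about 3.5 mm to the left (rod at crop x 594, mouth centre 604). I'll shift to -y, then push in a little.

```bash
python3 -m crank '[[0,[0,2,0],0],[0,[0,3.5,0],0],[0,[2,3.5,0],0],[0,[5,3.5,0],0],[0,[8,3.5,0],0],[0,[10,3.5,0],0],[0,[10,3.5,0],0]]';python3 mv.py 408 -252.7 119.4 0.9
```

```text
time_s: 7.78
tcp_pos: [405.8, -252.4, 117.9]
eef_rot: [-3.14, -0.025, 0.012]
force: [-25.3, -0.6, 0.4]
width: 13.5
grip_force: 25.5
t 7.78 tcp [ 405.8 -252.4  117.9] yaw 0.91 shift [ 2.2  0.3 -1.5] twist 0.01 tool z [-0.008  0.001 -1.   ] F [-25.3  -0.6   0.4] w 13.5 g 25.5
```

```bash
python3 -m crank '[[0,[-3,0,0],0],[0,[-3,0,-3],0],[0,[-3,0,-6],0],[0,[-3,0,-9],0],[0,[-3,0,-12],0],[0,[-3,0,-12],0]]';python3 mv.py 405 -252.7 131.4 0.9
python3 - <<'E'
from h import *
a=robot.capture("scene");b=robot.capture("top")
c=np.hstack([cv2.resize(a[115:195,350:430],(400,400),interpolation=2),cv2.resize(b[175:255,390:470],(400,400),interpolation=2)])
cv2.imwrite("pics/c6.png",c)
E
```

```text
time_s: 8.28
tcp_pos: [405.4, -252.8, 132.0]
eef_rot: [3.141, 0.026, 0.001]
force: [-4.3, -0.0, -1.9]
width: 13.7
grip_force: 25.0
t 8.28 tcp [ 405.4 -252.8  132. ] yaw 0.94 shift [-0.4 -0.1  0.6] twist 0.04 tool z [ 0. -0. -1.] F [-4.3 -0.  -1.9] w 13.7 g 25.0
```

View pics/c6.png

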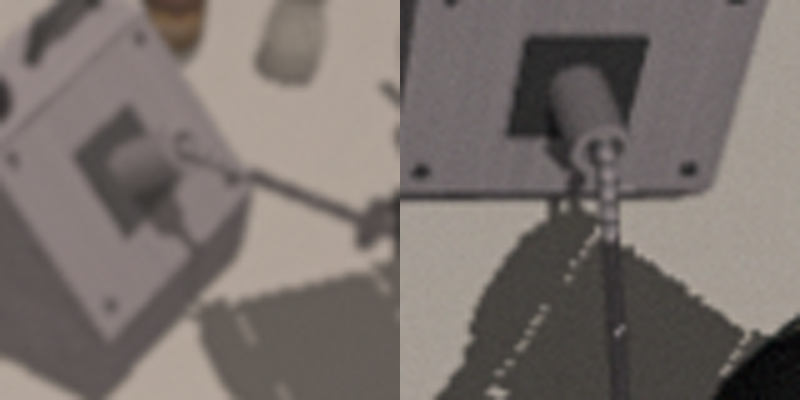

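The tip now sits centred in the mouth (top crop 605,150) and the forces show the upper lip pushing it down. I'll swing the handle up on an arc.

```bash
python3 -m crank '[[0,[2,0,-3],0],[0,[4,0,-6],0],[0,[6,0,-10],0],[0,[9,0,-15],0],[0,[11,0,-20],0],[0,[13,0,-25],0],[0,[15,0,-30],0],[0,[15,0,-30],0]]';python3 mv.py 420.5 -252.7 162 0.9
```

```text
time_s: 9.05
tcp_pos: [420.9, -252.6, 162.4]
eef_rot: [3.141, 0.026, 0.002]
force: [-1.4, 0.0, -0.6]
width: 13.2
grip_force: 25.0
t 9.05 tcp [ 420.9 -252.6  162.4] yaw 0.95 shift [-0.4  0.1  0.4] twist 0.05 tool z [ 0.001 -0.001 -1.   ] F [-1.4  0.  -0.6] w 13.2 g 25.0
```

```bash
cat > pitch.py <<'E'
from h import *
s=robot.state();p=robot.camera_params("wrist");im=robot.capture("wrist")
M=R.from_rotvec(s["eef_rot"]).as_matrix();g=s["tcp_pos"]-17.5*M[:,2]
for dx in(-20,20): print("col",dx,im[60:260:5,323+dx].max(1).tolist())
for th in range(0,61,10):
    t=np.radians(th);d=M@[np.cos(t),0,np.sin(t)]
    print(th,"collar",np.round(proj(p,g+42*d)[0]),"x=100",np.round(proj(p,g+100*d)[0]))
cv2.imwrite("pics/w_%d.png"%(s["time_s"]*100),im)
E
python3 pitch.py
```

```text
col -20 [166, 168, 170, 169, 167, 172, 170, 72, 73, 74, 72, 71, 72, 73, 71, 75, 74, 72, 72, 73, 74, 165, 171, 172, 169, 173, 72, 56, 54, 91, 101, 64, 102, 93, 100, 92, 91, 60, 55, 56]
col 20 [73, 70, 71, 75, 73, 74, 74, 72, 74, 71, 76, 76, 74, 74, 73, 75, 73, 74, 75, 77, 78, 74, 74, 74, 72, 74, 154, 56, 58, 172, 120, 200, 187, 175, 102, 102, 89, 56, 56, 60]
0 collar [323. 190.] x=100 [323.  49.]
10 collar [323. 187.] x=100 [323.  61.]
20 collar [323. 187.] x=100 [323.  76.]
30 collar [323. 189.] x=100 [323.  93.]
40 collar [323. 194.] x=100 [323. 111.]
50 collar [323. 200.] x=100 [323. 129.]
60 collar [323. 208.] x=100 [323. 148.]
```

```bash
cat > slope.py <<'E'
# changed scene pixels cast onto the rod's vertical plane -> column of (x: z range)
from h import *
s=robot.state();p=robot.camera_params("scene");im=robot.capture("scene");o=cv2.imread("pics/scene0.png")
d=cv2.absdiff(im,o).max(2)>25
v,u=np.nonzero(d);g=s["tcp_pos"]+[0,0,17.5];P=[]
for a,b in zip(u,v):
    c,r=ray(p,(a,b));P.append(c+r*(g[1]-c[1])/r[1])
P=np.array(P)-g
for x in range(30,175,10):
    k=P[(abs(P[:,0]-x)<5)&(P[:,2]<60)&(P[:,2]>-190)]
    print(x,sorted(np.round(k[:,2]).astype(int).tolist())[::-1][:14])
E
python3 slope.py
```

```text
30 [36, 35, 33, 32, 32, 30, 29, 29, 27, 27, 26, 26, 24, 24]
40 [9, 8, 6, 5, 3, 3, 2, 0, 0, -1, -1, -3, -4, -5]
50 [-6, -7, -9, -9, -10, -11, -12, -14, -14, -15, -17, -17, -18, -20]
60 [-10, -12, -12, -13, -15, -15, -16, -17, -18, -18, -20, -20, -21, -23]
70 [-13, -15, -15, -16, -18, -18, -20, -21, -21, -23, -24, -24, -26, -28]
80 [-16, -18, -19, -19, -21, -23, -23, -24, -26, -26, -27, -27, -29, -29]
90 [-19, -21, -21, -22, -22, -24, -24, -26, -26, -27, -29, -29, -31, -32]
100 [-24, -24, -25, -27, -27, -29, -30, -30, -32, -34, -34, -35, -37, -114]
110 [-25, -27, -29, -30, -32, -32, -33, -35, -35, -37, -37, -38, -40, -80]
120 [-33, -35, -37, -38, -38, -40, -42, -42, -78, -80, -81, -83, -83, -85]
130 [-40, -41, -43, -43, -45, -47, -92, -96, -97, -99, -99, -101, -103, -105]
140 [-48]
150 []
160 []
170 []
```

The rod is tilting as planned, about 18° so far. On with the arc.

```bash
python3 -m crank '[[0,[4,0,-6],0],[0,[8,0,-13],0],[0,[12,0,-19],0],[0,[15,0,-24],0],[0,[20,0,-30],0],[0,[26,0,-36],0],[0,[31,0,-41],0],[0,[37,0,-45],0],[0,[43,0,-49],0],[0,[49,0,-52],0],[0,[49,0,-52],0]]';python3 mv.py 469.5 -252.7 214 0.9; python3 slope.py
```

```text
time_s: 10.07
tcp_pos: [470.3, -251.6, 213.7]
eef_rot: [3.141, 0.026, 0.001]
force: [0.4, -0.1, -1.0]
width: 13.8
grip_force: 26.7
t 10.07 tcp [ 470.3 -251.6  213.7] yaw 0.96 shift [-0.8  1.1 -0.3] twist 0.06 tool z [ 0.001 -0.    -1.   ] F [ 0.4 -0.1 -1. ] w 13.8 g 26.7
30 [59, 57, 42, 39, 37, 36, 35, 35, 33, 32, 32, 31, 29, 29]
40 [34, 31, 30, 27, 24, 23, 21, 18, 15, -17, -20, -25, -28, -31]
50 [-40, -41, -43, -44, -46, -46, -48, -49, -49, -51, -51, -52, -54, -54]
60 [-47, -49, -50, -52, -54, -55, -55, -57, -58, -58, -60, -62, -62, -63]
70 [-57, -58, -60, -61, -63, -63, -64, -65, -66, -68, -68, -69, -71, -71]
80 [-69, -71, -72, -73, -74, -76, -76, -77, -79, -79, -81, -81, -82, -84]
90 [-74, -76, -77, -77, -79, -79, -81, -82, -82, -86, -89, -92, -94, -96]
100 [-80, -82, -84, -85, -87, -87, -89, -90, -91, -92, -94, -94, -96, -97]
110 [-89, -90, -92, -92, -94, -95, -96, -97, -99, -99, -101, -101, -102, -104]
120 [-94, -95, -97, -99, -102, -106]
130 []
140 []
150 []
160 []
170 []
```

```bash
python3 -m crank '[[0,[4,0,4],0],[0,[9,0,9],0],[0,[14,0,14],0],[0,[19,0,19],0],[0,[24,0,24],0],[0,[29,0,29],0],[0,[34,0,34],0],[0,[39,0,39],0],[0,[44,0,44],0],[0,[48,0,48],0],[0,[50,0,50],0],[0,[50,0,50],0]]';python3 mv.py 530 -252.7 154.5 0.9
```

```text
time_s: 11.12
tcp_pos: [519.3, -250.7, 162.6]
eef_rot: [-3.141, -0.026, 0.001]
force: [-0.3, -0.7, -0.3]
width: 13.2
grip_force: 26.8
t 11.12 tcp [ 519.3 -250.7  162.6] yaw 0.95 shift [10.6  2.2  8.1] twist 0.05 tool z [-0.001  0.    -1.   ] F [-0.3 -0.7 -0.3] w 13.2 g 26.8
```

Free so far; now slowly down to the stop.

```bash
python3 -m crank '[[0,[2,0,2],0],[0,[4,0,4],0],[0,[6,0,6],0],[0,[8,0,8],0],[0,[9,0,9],0],[0,[10,0,10],0],[0,[11,0,11],0],[0,[12,0,12],0],[0,[12,0,12],0]]';python3 mv.py 530 -252.7 154.5 0.9;python3 slope.py | head -4
```

```text
time_s: 11.87
tcp_pos: [531.2, -250.6, 151.4]
eef_rot: [3.141, 0.026, -0.0]
force: [-0.6, -0.2, 0.1]
width: 13.5
grip_force: 26.9
t 11.87 tcp [ 531.2 -250.6  151.4] yaw 0.93 shift [-1.2  2.1 -3.1] twist 0.03 tool z [-0. -0. -1.] F [-0.6 -0.2  0.1] w 13.5 g 26.9
30 [59, 56, 53, 50, 46, 45, 43, 42, 40, 39, 37, 36, 34, 33]
40 [35, 31, 30, 28, 28, 27, 25, 25, 24, 24, 22, 22, 21, 20]
50 [24, 22, 22, 21, 19, 19, 18, 16, 16, 14, 13, 13, 11, 10]
60 [21, 19, 18, 18, 16, 15, 14, 13, 11, 11, 10, 8, 8, 6]
```

```bash
python3 -m crank '[[0,[1,0,1],0],[0,[2,0,2],0],[0,[3,0,3],0],[0,[4,0,4],0],[0,[5,0,5],0],[0,[5,0,5],0]]';python3 mv.py 530 -252.7 154.5 0.9
```

```text
time_s: 12.42
tcp_pos: [535.6, -250.7, 149.7]
eef_rot: [3.141, 0.025, -0.0]
force: [-23.1, 6.5, 32.1]
width: 13.5
grip_force: 31.4
t 12.42 tcp [ 535.6 -250.7  149.7] yaw 0.93 shift [-5.6  1.9 -4.8] twist 0.03 tool z [-0.    -0.001 -1.   ] F [-23.1   6.5  32.1] w 13.5 g 31.4
```

Run:
```python
from h import *
a=robot.capture("scene");b=robot.capture("top")
c=np.hstack([cv2.resize(a[110:170,340:400],(400,400),interpolation=2),cv2.resize(b[175:235,400:460],(400,400),interpolation=2)])
cv2.imwrite("pics/c7.png",c)
```

```text
(no output)
```

View pics/c7.png

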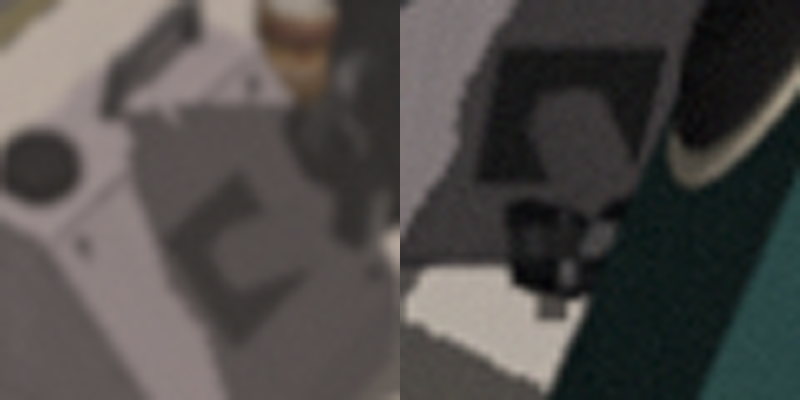

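The collar appears seated on the tube's mouth (scene crop about 300,230; the view is partly in shadow and behind the gripper). The wrist reaction is about 40 N along the bore, so it has hit the stop. Drawing out.

```bash
python3 -m crank '[[0,[-5,0,-5],0],[0,[-11,0,-11],0],[0,[-17,0,-17],0],[0,[-24,0,-24],0],[0,[-31,0,-31],0],[0,[-38,0,-38],0],[0,[-45,0,-45],0],[0,[-52,0,-52],0],[0,[-58,0,-58],0],[0,[-63,0,-63],0],[0,[-66,0,-66],0],[0,[-66,0,-66],0]]';python3 mv.py 470 -252 214.5 0.9;python3 slope.py
```

```text
time_s: 13.52
tcp_pos: [469.8, -251.8, 213.2]
eef_rot: [3.141, 0.025, 0.001]
force: [-0.2, 0.6, -0.7]
width: 13.7
grip_force: 26.7
t 13.52 tcp [ 469.8 -251.8  213.2] yaw 0.92 shift [ 0.2  0.2 -1.3] twist 0.02 tool z [ 0.001 -0.001 -1.   ] F [-0.2  0.6 -0.7] w 13.7 g 26.7
30 [60, 42, 39, 38, 37, 36, 35, 35, 34, 33, 32, 31, 30, 29]
40 [34, 31, 28, 27, 24, 21, 19, 16, -34, -35, -37, -38, -40, -40]
50 [-42, -46, -47, -49, -49, -50, -52, -52, -53, -53, -55, -55, -57, -57]
60 [-50, -55, -56, -58, -58, -60, -61, -61, -63, -64, -64, -66, -68, -69]
70 [-63, -64, -66, -67, -69, -71, -71, -72, -74, -74, -76, -77, -77, -79]
80 [-75, -77, -79, -79, -80, -82, -82, -84, -84, -85, -87, -87, -89, -90]
90 [-73, -75, -77, -77, -79, -80, -80, -82, -85, -89, -92, -92, -94, -95]
100 [-78, -80, -82, -83, -85, -87, -87, -88, -90, -90, -92, -93, -94, -95]
110 [-88, -90, -92, -92, -93, -95, -95, -97, -98, -99, -100, -102, -102, -104]
120 [-93, -95, -97, -98, -100, -102, -104, -105]
130 []
140 []
150 []
160 []
170 []
```

```bash
python3 -m crank '[[0,[-7,0,6],0],[0,[-14,0,13],0],[0,[-19,0,19],0],[0,[-24,0,25],0],[0,[-28,0,31],0],[0,[-33,0,39],0],[0,[-38,0,48],0],[0,[-42,0,56],0],[0,[-47,0,64],0],[0,[-51,0,72],0],[0,[-54,0,78],0],[0,[-54,0,78],0]]';python3 mv.py 405 -252 119.5 0.9;python3 slope.py|cut -c1-60
```

```text
time_s: 14.57
tcp_pos: [417.9, -252.7, 135.3]
eef_rot: [3.14, 0.026, 0.011]
force: [16.8, 1.4, 9.2]
width: 13.5
grip_force: 29.6
t 14.57 tcp [ 417.9 -252.7  135.3] yaw 0.96 shift [-13.   -1.   15.7] twist 0.06 tool z [ 0.007 -0.002 -1.   ] F [16.8  1.4  9.2] w 13.5 g 29.6
30 [32, 31, 29, 29, 28, 26, 26, 25, 25, 23, 23, 22, 21, 20]
40 [20, 19, 17, 17, 15, 14, 14, 12, 12, 11, 9, 9, 8, 6]
50 [8, 5, 3, 3, 1, 1, 0, 0, -2, -3, -3, -5, -7, -7]
60 [2, 2, 0, -2, -2, -3, -5, -5, -6, -6, -8, -8, -10, -10]
70 [0, 0, -1, -3, -3, -5, -5, -6, -8, -8, -10, -11, -11, -13
80 [-1, -1, -3, -3, -4, -6, -6, -8, -9, -9, -11, -13, -13, -
90 [-3, -4, -4, -6, -8, -8, -9, -11, -11, -13, -14, -14, -16
100 [-6, -6, -7, -9, -9, -11, -11, -12, -12, -14, -14, -16, 
110 [-7, -9, -10, -12, -14, -16, -19, -104, -106, -108, -108
120 [-17, -19, -20, -110, -114, -115, -117, -119, -121, -123
130 [-17, -19, -19, -20, -22, -73, -75, -77, -77, -78, -80, 
140 [-20]
150 []
160 []
170 []
```

```bash
python3 -m crank '[[0,[-4,0,-2],0],[0,[-8,0,-2],0],[0,[-11,0,-1],0],[0,[-13,0,1],0],[0,[-13,0,1],0]]';python3 mv.py 405 -252 119.5 0.9;python3 slope.py|cut -c1-40 | sed -n 4,10p
```

```text
time_s: 15.03
tcp_pos: [402.4, -252.6, 132.4]
eef_rot: [-3.141, -0.025, 0.002]
force: [-1.6, 0.5, 2.5]
width: 13.9
grip_force: 28.6
t 15.03 tcp [ 402.4 -252.6  132.4] yaw 0.91 shift [ 2.7 -0.6 12.9] twist 0.01 tool z [-0.001  0.    -1.   ] F [-1.6  0.5  2.5] w 13.9 g 28.6
60 [7, 6, 6, 4, 3, 3, 1, 0, -1, -2, -4, 
70 [5, 4, 3, 1, 1, 0, 0, -2, -2, -3, -4,
80 [3, 3, 2, 1, 0, -2, -2, -3, -5, -5, -
90 [3, 2, 0, 0, -2, -3, -3, -5, -6, -7, 
100 [2, 0, -1, -1, -3, -5, -5, -6, -6, -
110 [0, -1, -3, -3, -4, -4, -6, -8, -8, 
120 [-1, -6, -8, -9, -11, -13, -13, -101
```

```bash
python3 -m crank '[[0,[0,0,4],0],[0,[0,0,8],0],[0,[0,0,12],0],[0,[0,0,14],0],[0,[0,0,15],0],[0,[0,0,15],0]]';python3 mv.py 405 -252 119.5 0.9;python3 slope.py|cut -c1-40 | sed -n 4,12p
```

```text
time_s: 15.58
tcp_pos: [403.1, -252.6, 117.9]
eef_rot: [-3.141, -0.026, 0.001]
force: [-1.1, 0.1, 1.5]
width: 13.8
grip_force: 28.5
t 15.58 tcp [ 403.1 -252.6  117.9] yaw 0.94 shift [ 1.9 -0.6 -1.6] twist 0.04 tool z [-0.001  0.    -1.   ] F [-1.1  0.1  1.5] w 13.8 g 28.5
60 [13, 12, 11, 11, 9, 9, 8, 6, 6, 4, 3,
70 [11, 11, 9, 8, 8, 6, 5, 4, 3, 1, 1, 0
80 [11, 10, 9, 8, 6, 6, 5, 5, 3, 3, 1, 1
90 [11, 11, 10, 8, 8, 7, 6, 5, 3, 3, 1, 
100 [12, 10, 10, 8, 8, 7, 5, 5, 3, 2, 2,
110 [10, 8, 7, 7, 5, 4, 3, 2, 0, 0, -2, 
120 [2, 0, -1, -92, -94, -96, -96, -98, 
130 [2, 0, -1, -102, -104, -105, -107, -
140 [2, 1, 1, -1, -3, -55, -59, -61, -63
```

```bash
python3 -m crank '[[0,[0,0,3],0],[0,[0,0,6],0],[0,[0,0,7],0],[0,[0,0,7],0],[0,[-15,0,5],0],[0,[-35,0,0],0],[0,[-60,0,-10],0],[0,[-60,0,-25],0],[0,[-55,0,-50],0],[0,[-50,0,-80],0],[0,[-50,0,-110],0],[0,[-50,0,-110],0]]';python3 mv.py 505 178 260 6.7; python3 slope.py|cut -c1-50 | sed -n 4,20p
```

```text
time_s: 16.63
tcp_pos: [354.2, -254.3, 233.9]
eef_rot: [3.137, 0.026, 0.007]
force: [-0.6, -0.8, -0.0]
width: 13.5
grip_force: 28.2
t 16.63 tcp [ 354.2 -254.3  233.9] yaw 0.94 shift [ 158.  -429.6  -27.1] twist -5.76 tool z [ 0.005 -0.004 -1.   ] F [-0.6 -0.8 -0. ] w 13.5 g 28.2
60 [15, 14, 13, 13, 12, 11, 10, 10, 9, 9, 7, 7, 6,
70 [15, 13, 12, 11, 8, 5, 4, -139, -140, -144, -14
80 [14, 13, 12, 10, 9, 7, 6, 5, 2, -149, -150, -15
90 [16, 15, 13, 13, 12, 12, 11, 10, 9, 9, 8, 8, 7,
100 [15, 14, 14, 12, 11, 11, 10, 10, 8, 8, 7, 7, 6
110 [16, 14, 13, 13, 12, 12, 10, 9, 9, 8, 6, 6, 5,
120 [15, 14, 13, 12, 11, 11, 10, 9, 8, 8, 7, 7, 5,
130 [16, 15, 14, 14, 13, 13, 12, 11, 10, 9, 8, 7, 
140 [13, 12, 11, 10, 9, 8, 8, 7, 6, 5, 4, 3, 2]
150 [8, 7, 6, 5]
160 [6, 5]
170 []
```

The rod is out and level within about 1°. Now to the tray.

```bash
python3 -m crank '[[0,[2,-8,-10],0],[0,[8,-25,-25],0],[0,[18,-55,-40],-1],[0,[30,-90,-46],-2],[0,[42,-125,-46],-2.5],[0,[54,-160,-46],-3],[0,[66,-195,-46],-3.5],[0,[78,-230,-46],-4],[0,[90,-265,-46],-4.5],[0,[100,-298,-46],-5],[0,[110,-325,-46],-5.6],[0,[118,-347,-46],-5.6]]';python3 -m crank '[[0,[3,-12,0],0],[0,[6,-20,0],0],[0,[8,-24,0],0],[0,[8,-24,0],0],[0,[8,-24,0],0],[0,[8,-24,0],0]]'; python3 mv.py 475 127 280 6.5
python3 - <<'E'
from h import *
s=robot.state();g=s["tcp_pos"]+[0,0,17.5]
M=R.from_rotvec(s["eef_rot"]).as_matrix();n=M[:,1]
for nm in("scene","top"):
    p=robot.camera_params(nm);im=robot.capture(nm);o=cv2.imread(f"pics/{nm}0.png");cv2.imwrite(f"pics/{nm}9.png",im)
    v,u=np.nonzero(cv2.absdiff(im,o).max(2)>25)
    P=[]
    for a,b in zip(u,v):
        c,r=ray(p,(a,b));t=(np.dot(g-c,n)/np.dot(r,n)) if nm=="scene" else (g[2]-c[2])/r[2];P.append((c+r*t-g)@M)
    P=np.array(P)
    for x in range(50,185,10):
        k=P[(abs(P[:,0]-x)<5)];w=-k[:,2] if nm=="scene" else k[:,1];w=w[abs(w)<35];print(nm,x,np.round(np.sort(w)[::-1]).astype(int).tolist()[:24])
E
```

```text
time_s: 17.68
tcp_pos: [465.0, 98.1, 273.3]
eef_rot: [-3.136, -0.182, 0.003]
force: [-0.8, -0.5, -1.9]
width: 13.6
grip_force: 28.2
time_s: 18.18
tcp_pos: [470.6, 119.2, 274.4]
eef_rot: [3.136, 0.177, 0.0]
force: [0.1, -0.5, -1.4]
width: 13.5
grip_force: 28.2
t 18.18 tcp [470.6 119.2 274.4] yaw 6.47 shift [ 5.2 -7.2 -5.6] twist -0.03 tool z [ 0. -0. -1.] F [ 0.1 -0.5 -1.4] w 13.5 g 28.2
scene 50 [16, 15, 14, 13, 13, 12, 11, 10, 10, 9, 8, 7, 7, 6, 5, 4, 4, 3, 2, 1, 1, 0, -1, -2]
scene 60 [15, 14, 14, 13, 12, 12, 11, 11, 10, 9, 9, 8, 8, 7, 6, 6, 5, 5, 4, 3, 3, 2, 1]
scene 70 [14, 14, 13, 12, 11, 11, 10, 9, 8, 8, 7, 6, 5, 5, 4, 3, 2, 2, 2]
scene 80 [15, 13, 12, 10, 10, 9, 9, 7, 7, 6, 6, 4, 4, 3, 3]
scene 90 [9, 9, 8, 8, 6, 6, 5, 5, 3, 3]
scene 100 [10, 10, 8, 8, 7, 7, 5, 5, 4, 4]
scene 110 [11, 10, 9, 9, 7, 7, 6, 6, 4, 4]
scene 120 [14, 12, 11, 11, 9, 9, 8, 8, 6, 6, 5, 5]
scene 130 [14, 13, 13, 12, 11, 10, 10, 9, 8, 7, 7, 5, 5]
scene 140 [17, 15, 13, 12, 12, 11, 10, 9, 7, 7, 6, 4]
scene 150 [17, 17, 16, 16, 14, 14, 13, 12, 11, 11, 10, 9]
scene 160 [18, 16, 16, 15, 14, 13, 13, 12, 11, 10
[... 791 characters left out ...]
, 29, 29, 28, 28, 27, 26, 25, 25, 25, 23, 23, 22, 21, 21, 20, 18, 16, 16, 14]
top 130 [35, 35, 34, 33, 31, 31, 31, 31, 29, 27, 27, 26, 26, 25, 24, 22, 22, 19, 19, 18, 17, 17, 16, 15]
top 140 [34, 34, 34, 34, 32, 32, 31, 30, 30, 29, 28, 28, 27, 26, 26, 25, 23, 21, 21, 21, 21, 19, 19, 18]
top 150 [34, 33, 33, 31, 31, 29, 29, 28, 26, 26, 25, 25, 24, 22, 22, 21, 20, 20, 20, 19, 18, 16, 15, 15]
top 160 [35, 34, 33, 33, 32, 32, 32, 30, 30, 30, 30, 28, 25, 24, 24, 23, 22, 21, 21, 19, 19, 18, 18, 14]
top 170 [35, 34, 32, 32, 31, 31, 31, 29, 29, 29, 27, 24, 24, 24, 20, 20, 20, 18, 18, 16, 15, 13, 11, 11]
top 180 [35, 35, 31, 28, 26, 25, 24, 24, 23, 21, 20, 19, 15, 13, 13, 12, 10, 8, 6, 6, 5, 3, 3, 2]
```

```bash
cat > lvl.py <<'E'
from h import *
def lvl(im,tcp,yaw,show=True):
    p=robot.camera_params("scene");o=cv2.imread("pics/scene0.png")
    d=np.sqrt(((im.astype(float)-o)**2).sum(2)).astype(np.float32)
    y=np.radians(yaw);ax=np.array([np.cos(y),np.sin(y),0]);g=np.array(tcp)+[0,0,17.5];z=np.arange(-20,36,1.)
    out=[]
    for x in range(60,176,5):
        q=np.mean([cv2.remap(d,*[a.astype(np.float32)[None] for a in proj(p,np.array([g+ax*(x+e)+[0,0,k] for k in z])).T],cv2.INTER_LINEAR)[0] for e in(-1,0,1)],0)
        q=np.clip(q-np.percentile(q,30)-5,0,None);i=q.argmax();w=np.where(abs(z-z[i])<9,q,0)
        out.append((x,round((w*z).sum()/w.sum(),1),int(q.max())))
    print(out)
if __name__=="__main__":
    lvl(cv2.imread("pics/s4.png"),[363.3,-246.9,123.2],.96)
    lvl(cv2.imread("pics/scene9.png"),[470.6,119.2,274.4],6.47)
E
python3 lvl.py
```

```text
[(60, np.float64(2.6), 114), (65, np.float64(2.5), 112), (70, np.float64(1.4), 87), (75, np.float64(1.3), 94), (80, np.float64(2.2), 115), (85, np.float64(2.3), 118), (90, np.float64(2.7), 118), (95, np.float64(2.8), 119), (100, np.float64(2.7), 112), (105, np.float64(2.4), 114), (110, np.float64(1.9), 102), (115, np.float64(0.8), 70), (120, np.float64(0.5), 73), (125, np.float64(0.7), 74), (130, np.float64(1.1), 81), (135, np.float64(0.9), 76), (140, np.float64(1.4), 77), (145, np.float64(0.9), 58), (150, np.float64(-1.7), 25), (155, np.float64(-3.5), 17), (160, np.float64(3.5), 2), (165, np.float64(nan), 0), (170, np.float64(-1.7), 0), (175, np.float64(nan), 0)]
[(60, np.float64(8.1), 115), (65, np.float64(8.2), 112), (70, np.float64(8.4), 111), (75, np.float64(8.6), 111), (80, np.float64(7.8), 100), (85, np.float64(6.2), 53), (90, np.float64(6.3), 41), (95, np.float64(6.7), 38), (100, np.float64(7.0), 39), (105, np.float64(7.3), 36), (110, np.float64(7.6), 35), (115, np.float64(8.0), 34), (120, np.float64(9.5), 56), (125, np.float64(8.8), 46), (130, np.float64(9.5), 61), (135, np.float64(9.2), 50), (140, np.float64(8.8), 54), (145, np.float64(13.1), 32), (150, np.float64(14.3), 43), (155, np.float64(13.4), 48), (160, np.float64(14.1), 61), (165, np.float64(12.5), 42), (170, np.float64(nan), 0), (175, np.float64(nan), 0)]lvl.py:10: RuntimeWarning: invalid value encountered in scalar divide
  out.append((x,round((w*z).sum()/w.sum(),1),int(q.max())))
```

```bash
cat > l2.py <<'E'
import warnings;warnings.simplefilter("ignore")
from lvl import *
s=robot.state();M=R.from_rotvec(s["eef_rot"]).as_matrix()
lvl(robot.capture("scene"),s["tcp_pos"],np.degrees(np.arctan2(M[1,0],M[0,0])))
E
sed -i 's/round((w\*z).sum()\/w.sum(),1)/round(float((w*z).sum()\/w.sum()),1)/' lvl.py
python3 -m crank '[[0,[0,0,-15],0],[0,[0,0,-30],0],[0,[0,0,-30],0],[0,[0,0,-30],0]]' >/dev/null; python3 l2.py
python3 -m crank '[[0,[5,-15,-15],0],[0,[5,-30,-30],0],[0,[5,-30,-30],0],[0,[5,-30,-30],0]]' ; python3 l2.py
python3 - <<'E'
from h import *
im=robot.capture("wrist");cv2.imwrite("pics/w9.png",im)
ref=cv2.imread("pics/c2.png")[:400,440:800];cur=im[:,140:500]
for n,a in(("ref",ref),("cur",cur)):
    g=cv2.GaussianBlur(a,(1,9),0).astype(int)
    for v in(5,20,40,60,80,100): print(n,v,g[v,168:200].max(1).tolist())
E
```

```text
[(60, 7.9, 122), (65, 8.0, 120), (70, 8.4, 119), (75, 8.7, 120), (80, 7.6, 92), (85, 6.9, 49), (90, 7.5, 41), (95, 7.6, 40), (100, 7.6, 45), (105, 7.6, 49), (110, 7.7, 50), (115, 6.9, 48), (120, 11.7, 26), (125, 12.8, 50), (130, 13.6, 47), (135, 12.6, 58), (140, 13.9, 50), (145, 13.3, 52), (150, 14.7, 54), (155, 13.3, 42), (160, 14.5, 52), (165, 12.9, 32), (170, nan, 0), (175, nan, 0)]
time_s: 19.0
tcp_pos: [472.3, 150.8, 334.2]
eef_rot: [3.136, 0.181, 0.0]
force: [0.5, -0.6, -1.3]
width: 13.7
grip_force: 28.2
[(60, 8.1, 119), (65, 8.3, 118), (70, 8.5, 120), (75, 8.4, 119), (80, 6.7, 74), (85, 6.3, 49), (90, 6.3, 50), (95, 6.4, 41), (100, 11.9, 53), (105, 11.9, 65), (110, 11.8, 75), (115, 11.3, 71), (120, 12.0, 41), (125, 12.3, 62), (130, 13.7, 46), (135, 12.3, 63), (140, 13.7, 38), (145, 12.4, 42), (150, 14.0, 48), (155, 13.0, 39), (160, 14.2, 52), (165, 12.1, 31), (170, nan, 0), (175, 34.7, 1)]
ref 5 [151, 149, 145, 146, 106, 95, 106, 116, 123, 128, 131, 138, 145, 148, 152, 145, 137, 132, 125, 120, 114, 107, 98, 84, 92, 132, 149, 149, 150, 151, 149, 149]
ref 20 [154, 153, 149, 150,
[... 1047 characters left out ...]
 134, 128, 124, 117, 109, 104, 94, 78, 102, 150, 153, 152, 151, 151]
cur 40 [159, 159, 158, 163, 158, 102, 99, 110, 118, 125, 129, 133, 141, 149, 156, 157, 152, 142, 135, 129, 123, 119, 111, 103, 92, 83, 107, 153, 156, 153, 153, 155]
cur 60 [29, 28, 26, 25, 26, 46, 97, 109, 118, 126, 130, 135, 143, 151, 159, 159, 156, 143, 136, 131, 125, 119, 112, 104, 93, 86, 117, 156, 159, 156, 155, 157]
cur 80 [63, 63, 64, 51, 164, 133, 95, 109, 117, 126, 131, 136, 145, 153, 161, 163, 156, 145, 137, 130, 125, 120, 111, 104, 89, 74, 66, 71, 69, 68, 66, 67]
cur 100 [38, 39, 36, 43, 80, 92, 91, 108, 118, 126, 132, 137, 144, 127, 135, 135, 130, 124, 126, 122, 116, 111, 103, 95, 83, 67, 64, 63, 63, 64, 62, 65]
```

Run:
```python
import cv2,numpy as np
ref=cv2.imread("pics/c2.png")[:400,440:800];cur=cv2.imread("pics/w9.png")[:,140:500]
for n,a in(("ref",ref),("cur",cur)):
    for v in range(172,216,4): print(n,v,"L",a[v,140:164:1].max(1).tolist(),"R",a[v,204:230].max(1).tolist())
```

```text
ref 172 L [180, 181, 180, 181, 180, 182, 179, 180, 178, 179, 179, 177, 180, 179, 180, 179, 180, 179, 179, 178, 180, 179, 179, 180] R [76, 81, 78, 77, 78, 79, 80, 80, 80, 103, 179, 180, 181, 182, 179, 180, 181, 178, 178, 179, 182, 179, 179, 178, 181, 179]
ref 176 L [180, 180, 181, 182, 179, 181, 181, 180, 183, 179, 179, 181, 179, 184, 178, 178, 182, 182, 180, 181, 179, 181, 178, 179] R [79, 78, 74, 79, 78, 79, 81, 77, 78, 75, 101, 178, 178, 177, 176, 177, 176, 176, 179, 178, 176, 176, 174, 178, 176, 177]
ref 180 L [181, 180, 179, 183, 181, 181, 182, 180, 181, 180, 182, 181, 179, 181, 179, 179, 183, 179, 179, 179, 169, 170, 161, 156] R [72, 74, 74, 76, 76, 78, 78, 80, 78, 79, 79, 104, 179, 180, 180, 177, 179, 177, 181, 180, 178, 180, 178, 181, 180, 181]
ref 184 L [181, 178, 180, 181, 183, 179, 180, 180, 183, 179, 180, 180, 161, 100, 52, 55, 55, 54, 52, 53, 52, 52, 56, 51] R [52, 53, 54, 53, 53, 52, 54, 54, 53, 55, 64, 78, 103, 180, 176, 181, 180, 180, 179, 181, 178, 178, 176, 180, 181, 181]
ref 188 L [181, 181, 178, 182, 179, 178, 179, 180, 180, 180, 175, 74, 52, 50, 57, 52, 53, 55, 52
[... 3486 characters left out ...]
 78, 80]
cur 204 L [179, 179, 176, 176, 181, 178, 181, 182, 180, 177, 149, 54, 52, 55, 52, 53, 52, 57, 55, 57, 57, 56, 60, 55] R [59, 56, 55, 55, 55, 56, 58, 59, 55, 54, 55, 51, 58, 70, 77, 76, 78, 79, 78, 79, 76, 80, 78, 77, 77, 76]
cur 208 L [180, 180, 180, 177, 180, 179, 178, 179, 179, 179, 178, 178, 182, 174, 116, 71, 56, 57, 54, 59, 54, 53, 54, 55] R [57, 51, 54, 59, 55, 53, 55, 57, 57, 65, 78, 75, 76, 77, 75, 77, 79, 78, 78, 78, 78, 78, 75, 79, 76, 76]
cur 212 L [180, 181, 179, 178, 180, 177, 176, 180, 180, 178, 177, 180, 179, 180, 178, 178, 179, 180, 177, 178, 175, 152, 120, 113] R [64, 68, 77, 79, 78, 78, 78, 76, 77, 77, 76, 75, 76, 76, 75, 77, 77, 80, 77, 75, 76, 78, 74, 79, 76, 73]
```

```bash
python3 -m crank '[[0,[0,0,0],0],[0,[0,0,0],0],[0,[0,0,0],0],[0,[0,0,0],0],[0,[0,0,0],0],[0,[0,0,0],0]]'; python3 -c "
from cell import robot
print(abs(robot.state()['qd']).max());print(robot.sign_off())"
```

```text
time_s: 19.6
tcp_pos: [472.3, 150.4, 334.3]
eef_rot: [3.136, 0.179, -0.0]
force: [0.1, 0.2, -1.1]
width: 13.4
grip_force: 28.2
0.0009573030935319552
the job is handed in; nothing more can be done
None
```

Handed in at 19.6 s: the long rod was pushed in to a firm stop of about 40 N along the tube (collar only partly visible there), drawn right out, and is now held still over the drip tray, about 35 cm up with its tip roughly 2° high; the short rod was not touched.

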